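# Lock the bayonet cap on the filter housing

## Task

Close the filter housing: take the cap with the two side lugs (not the plain round one, which stays where it is), set it into the ring with its lugs in the two slots and push it fully down. Then twist it clockwise, seen from above, as far as it will go so that the lugs lock under the rim, and let go.

Things in the scene. Friction and masses are not known exactly. Their poses are not given: they have to be found in the camera images.
- bayonet_cap: Loose steel cap, 0.25 kg. Origin: centre of underside, z up. Round body 68 mm wide, 22 mm tall. Two flat lugs along its +x and -x, at the underside, 20 mm wide, 8 mm thick, 100 mm over both tips. Black grip bar on top, along the cap's x (in line with the lugs), 56 mm long, 16 mm thick across y, from 22 to 66 mm above the underside: grip its flat sides from above. A half turn makes no difference.
- filter_housing: Aluminium housing fixed to the bench: flange 148 mm wide, on it a ring 132 mm wide, its top 32 mm above the bench. Origin: centre of underside, z up. Opening 82 mm wide with two slots, each 60 degrees wide, cut out to 112 mm diameter, centred on its +x and -x; hose nozzle on the +x side. The cap enters straight down with its lugs along the housing's x, with 15 degrees and 6 mm free play.
- housing_seat (a point): Centre of the flat floor inside the housing, 10 mm above the bench, 22 mm below the ring's top; axes as the housing's. The cap's underside rests here when fully down, its round top then level with the ring. From the slots it turns clockwise seen from above, against light friction only, about 60 degrees to a hard stop, lugs in 12 mm high channels under the rim. Anticlockwise is blocked.
- plain_cap: Bystander: loose steel cap without lugs, a plain round body 84 mm wide and 22 mm tall with the same black grip bar. Origin: centre of its underside. It stays where it is. The two caps may have swapped places from one start to the next.
Mind the look-alikes: they are no part of the job. What is shaped like the bayonet_cap but green is not meant.

How it is judged:
By the outcome, as a careful person would: the job done as asked, in the order asked, and still so for the second after the job is handed in, with the robot touching nothing.
It also fails if it takes over 45 s, if anything falls off the work surface, if the arm or the gripper's body presses on something with over 40 N, if the wrist force passes 120 N, or if a joint passes its speed limit or range.

## Robot

A 6-joint arm with a two-finger parallel gripper is mounted at the origin on a cart in front of the work surface, level with it; the furniture and walls round the work are solid. World frame = base frame: x ahead of the robot, y to its left, z up, the work surface at z = 0. Lengths are in m, angles in rad, forces in N, time in s.
With the tool pointing down it reaches from about 0.35 to 0.975 m from the base axis. Payload 4.9 kg.
Tool frame: the origin (TCP) lies at the very end of the fingers, on their centre line; the grasp point (between the pads) lies 19 mm behind it (ctrl.pinch_z is the distance from the TCP to the grasp point, in m); z points along the fingers, y is the direction in which the jaws open and shut (so a half turn about z gives the same grasp; the last joint's range is limited). The gripper opens to 85 mm and grips with 20 to 120 N. Pads are 22 mm wide; open, the fingers measure 114 mm over their backs; the gripper's body (76 mm by 85 mm) begins 54 mm behind the grasp point. The pads swing forward as they close: fully open they stand 13 mm farther back than shut.
Start: joints at [1.101, 0.053, 1.613, -0, 1.476, -0.119], TCP at [0.215, 0.587, 0.231] pointing down, gripper open.
Joint ranges: [-3.01, 3.01], [-1.01, 2.22], [0.06, 2.58], [-1.02, 4.17], [0.09, 2.62], [-3.14, 3.14]. Speed limits (rad/s): [2.57, 2.57, 3.14, 3.14, 3.14, 3.14].

## Interface

Orientations are given as a rotation vector (axis times angle).
In Python, from station import ctrl gives the robot as it stands.
- The arm moves only by the tool carry_out, never from a script. Its argument "series" is a list of rows, each a list of 7 numbers: the shift along the world's x, y, z each as a share of 0.025 m, from -1 to 1, then the turn, a rotation vector about the world's x, y, z each as a share of 0.1 rad, from -1 to 1, then the opening, from 0 (shut) to 1 (fully open). A call has 1 to 12 rows; each row shifts and turns the commanded pose from where the row before left it; what a row does not reach is not made up. A row lasts 1/10 s, in which the tool goes at most 50 mm and 8.59 degrees, less where a joint would pass 70% of its speed; a pose out of reach is approached as far as the arm can. A call with a number of a shift or a turn outside -1 to 1 is refused whole. A call with a gripper value outside its range is refused whole. The fingers move at their own pace and stop on an object; "grip_force" is the grip in N (left out, the last holds). Time passes only in rows, so rows that do not move let the fingers close. It gives the time, the measured TCP pose, the force and the opening at its end, in the units of the state.
- ctrl.get_obs(): the state, without advancing time (a new reading comes with each control period).
- ctrl.get_image(name): name is "scene" or "side" or "wrist"; returns a dict with "frame" (384x512x3 uint8, blue, green, red), "fx", "fy", "cx", "cy" (pixels), "R" (3x3) and "t" (3): a world point X has camera coordinates R X + t; the wrist camera has in their place "hand_eye" (4x4, takes a point from camera to tool coordinates, whose origin is the TCP and whose axes are the flange's). Camera axes: x right, y down, z forward; pixel columns grow to the right and rows downward; lengths in m; the calibration is good to about 2 mm. A picture is of the moment at which its call begins: read the wrist's pose just before it. There is no depth.
- ctrl.finish_job(): hands the job in, once; it reports no verdict.
Trained networks look in a picture, given as the dict that the camera call returned (one of the last four; its "shot" number tells which), for a name from the list of things; names that differ only in an ending like _2 or _b are one class to them, and where a whole thing is asked for, a point or a joint stands for the part that bears it (a point fixed in the world has none). Each returns a list of dicts, best first, with "p" (0 to 1); they miss things now and then, are a little off and sometimes report something else, mostly with a low value. They report only what shows in the picture. A call takes as long as a camera call. They do not tell look-alikes from the thing itself.
- ctrl.trace(picture, name): "mask" (384x512 bool, what is visible of it) and "rect" ([left, top, width, height] as shares, 0 to 1, of the picture: columns of its width, rows of its height, round what is visible of it).
- ctrl.mark_of(picture, name): "position" ([column, row] as shares, 0 to 1, of the picture: columns of its width, rows of its height: a listed point, or the origin of a listed thing).
The state is a dict: "t": time; "q": joint angles; "dq": joint speeds; "effort": joint torques, N m; "tool_pos": TCP position; "tool_rot": TCP orientation; "contact_force": force on the tool from outside, world axes, zero at the start; "wrist_torque": the same for the moment, N m; "opening": finger opening in m.
Only numpy, scipy, OpenCV 4.12 (cv2) and the standard library are available. Lean on these libraries where they do the work, as an engineer would, in place of code of your own. Each camera call takes 0.05 s, during which the arm holds its last target.

## Working session

There is one attempt and no reset: what is moved stays moved. The work goes in short steps, Python scripts to look and compute and a tool call to move; the robot and the scene stay as the last step left them, time stands still between calls to the robot, and variables do not carry over. Pictures are saved under pics/ and viewed, and the job is handed in when it is done.

Besides the shell and the picture viewer there is one more tool, called after ">>>" by a JSON object that holds its "method" and its "body". carry_out: Moves the arm, as the interface text tells. Shift numbers are shares of 0.025 m and turn numbers shares of 0.1 rad, none past 1 either way. Its arguments: {"type":"object","properties":{"series":{"type":"array"},"grip_force":{"type":"number"}},"required":["series"]}

```bash
mkdir -p pics; ls; python3 - <<'E'
from station import ctrl
import cv2,numpy as np
print(ctrl.get_obs()); print(ctrl.pinch_z)
for n in ["scene","side"]:
    p=ctrl.get_image(n)
    cv2.imwrite(f"pics/{n}0.png",p["frame"])
    print(n,p["fx"],p["cx"],p["cy"],p["R"],p["t"])
    for k in ["bayonet_cap","filter_housing","housing_seat","plain_cap"]:
        print(k,[(round(float(d["p"]),2),np.round(np.array(d["position"])*[512,384],1)) for d in ctrl.mark_of(p,k)])
        if k!="housing_seat": print("  tr",[(round(float(d["p"]),2),np.round(np.array(d["rect"])*[512,384,512,384],1)) for d in ctrl.trace(p,k)])
E
```

```text
pics
{'t': 0.0, 'q': array([ 1.10098043e+00,  5.33285856e-02,  1.61431941e+00, -6.76756686e-06,
        1.47600335e+00, -1.19034286e-01]), 'dq': array([ 1.06847220e-03,  1.41695293e-03, -2.28309483e-04, -8.64893811e-04,
       -1.75770109e-03,  5.25122745e-05]), 'effort': array([ 1.45741476e-03, -3.93678761e+01, -3.70178175e+01, -2.64452234e-05,
        6.89784836e-03,  2.08265000e-06]), 'tool_pos': array([0.21450197, 0.58636222, 0.23006537]), 'tool_rot': array([-0.54808141, -3.09281244,  0.00309713]), 'contact_force': array([-0.03965757,  0.36365613,  0.59864602]), 'wrist_torque': array([-0.05419607,  0.02905033, -0.044063  ]), 'opening': 0.08542715556607257}
0.0187
scene 352.7879532564715 256.2306445499748 186.38066686642853 [[ 0.86228163 -0.50640847  0.00456571]
 [-0.39039145 -0.67042365 -0.63097278]
 [ 0.32259092  0.54229382 -0.77579154]] [-0.41661854  0.19935692  0.90016739]
bayonet_cap [(0.74, array([280.2, 297.8])), (0.63, array([312.7, 252.4])), (0.58, array([251.8, 197.2]))]
  tr [(0.72, array([263.1, 283.6,  40.9,  26.9])), (0.66, array([293.2, 235.8,  39. ,  28.6]))]
filter_housing [(0.87, array([228.9, 155.1]))]
  tr [(0.59, array([206.6, 136.4,  50.5,  37.3]))]
housing_seat [(0.69, array([229.9, 155.7]))]
plain_cap [(0.79, array([255.6, 200. ]))]
  tr [(0.89, array([244.4, 177.6,  26.2,  30.8]))]
side 369.5411666350904 254.42379232714808 196.31190507337834 [[ 0.99804926  0.0624203   0.00117745]
 [ 0.02941318 -0.45348973 -0.89077602]
 [-0.05506854  0.88907298 -0.45444107]] [-0.45139815  0.03302163  1.16218794]
bayonet_cap [(0.75, array([263.5, 259.6])), (0.64, array([206.3, 276. ]))]
  tr [(0.91, array([191.5, 249.2,  27.8,  41.6])), (0.72, array([244.2, 235.5,  38.7,  34.1]))]
filter_housing [(0.94, array([265.6, 190. ]))]
  tr [(0.68, array([250. , 175. ,  45.3,  21.8]))]
housing_seat [(0.79, array([269.3, 186.2]))]
plain_cap [(0.89, array([261.7, 217.1])), (0.17, array([265.3, 192.3]))]
  tr []
```

```bash
python3 - <<'E'
import cv2
for n,(x,y) in {"scene":(180,120),"side":(150,150)}.items():
    f=cv2.imread(f"pics/{n}0.png")
    cv2.imwrite(f"pics/{n}0c.png",cv2.resize(f[y:y+200,x:x+200],(600,600),interpolation=cv2.INTER_CUBIC))
E
```

```text
(no output)
```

View pics/scene0.png

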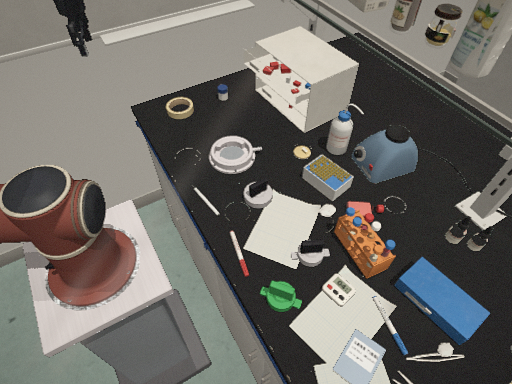

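View pics/side0.png

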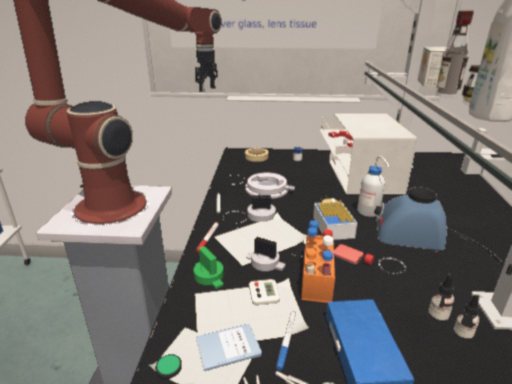

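View crops.

View pics/scene0c.png

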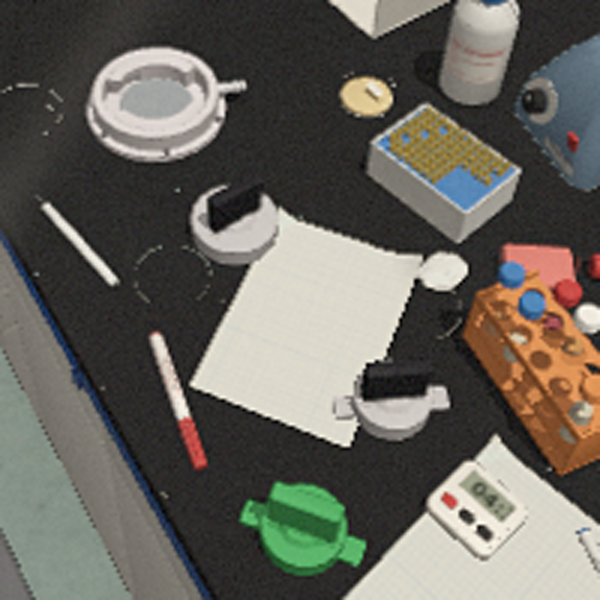

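```bash
cat > h.py <<'E'
import numpy as np,cv2
def ray(p,uv,Rt=None):
    d=np.array([(uv[0]-p["cx"])/p["fx"],(uv[1]-p["cy"])/p["fy"],1.])
    R,t=(np.array(p["R"]),np.array(p["t"])) if Rt is None else Rt
    return -R.T@t, R.T@d
def atz(p,uv,z,Rt=None):
    o,d=ray(p,uv,Rt); return o+d*(z-o[2])/d[2]
def wristRt(p,obs):
    from scipy.spatial.transform import Rotation as Ro
    T=np.eye(4);T[:3,:3]=Ro.from_rotvec(obs["tool_rot"]).as_matrix();T[:3,3]=obs["tool_pos"]
    M=np.linalg.inv(T@np.array(p["hand_eye"])); return M[:3,:3],M[:3,3]
E
python3 - <<'E'
from station import ctrl
from h import *
S=ctrl.get_image("scene");D=ctrl.get_image("side")
for n,s,d,z in [("bay",(312.7,252.4),(263.5,259.6),0),("plain",(255.6,200),(261.7,217.1),0),("house",(228.9,155.1),(265.6,190),0),("seat",(229.9,155.7),(269.3,186.2),.01),("green",(280.2,297.8),(206.3,276),0)]:
    print(n,atz(S,s,z).round(3),atz(D,d,z).round(3))
# nozzle tip
print(atz(S,(260,149),.02),atz(D,(293,187),.02))
E
```

```text
bay [ 0.505 -0.255  0.   ] [ 0.49  -0.243  0.   ]
plain [ 0.463 -0.031  0.   ] [ 0.476 -0.034  0.   ]
house [0.48 0.17 0.  ] [0.481 0.152 0.   ]
seat [0.477 0.157 0.01 ] [0.494 0.162 0.01 ]
green [ 0.365 -0.315  0.   ] [ 0.359 -0.314  0.   ]
[0.57099265 0.12574938 0.02      ] [0.57382071 0.13998165 0.02      ]
```

>>> {"method": "carry_out", "body": {"series": [[0.6,-1,0.3,0,0,0,1],[0.6,-1,0.3,0,0,0,1],[0.6,-1,0.3,0,0,0,1],[0.6,-1,0.3,0,0,0,1],[0.6,-1,0.3,0,0,0,1],[0.6,-1,0.3,0,0,0,1],[0.6,-1,0.3,0,0,0,1],[0.6,-1,0.3,0,0,0,1],[0.6,-1,0.3,0,0,0,1],[0.6,-1,0.3,0,0,0,1],[0.6,-1,0.3,0,0,0,1],[0.6,-1,0.3,0,0,0,1]]}}

```text
t: 2.1
tool_pos: [0.3952, 0.2858, 0.3218]
tool_rot: [0.548, 3.093, 0.0]
contact_force: [0.3, 0.6, 0.1]
opening: 0.0854
```

>>> {"method": "carry_out", "body": {"series": [[0.6,-1,0,0,0,0,1],[0.6,-1,0,0,0,0,1],[0.6,-1,0,0,0,0,1],[0.6,-1,0,0,0,0,1],[0.6,-1,0,0,0,0,1],[0,0,0,0,0,0,1]]}}

```text
t: 2.7
tool_pos: [0.4709, 0.1596, 0.3212]
tool_rot: [0.554, 3.092, -0.001]
contact_force: [-0.5, -0.6, 0.4]
opening: 0.0853
```

```bash
python3 - <<'E'
from station import ctrl
from h import *
o=ctrl.get_obs();p=ctrl.get_image("wrist");cv2.imwrite("pics/w1.png",p["frame"])
Rt=wristRt(p,o);print(o["t"],o["tool_pos"],o["tool_rot"],o["q"].round(2))
print(p["fx"],p["hand_eye"])
for k,z in [("filter_housing",0),("housing_seat",.01),("plain_cap",0)]:
    for d in ctrl.mark_of(p,k):
        uv=np.array(d["position"])*[512,384]; print(k,d["p"],uv.round(1),atz(p,uv,z,Rt).round(4))
E
```

```text
2.7 [0.47089838 0.15958862 0.32119332] [ 5.54455502e-01  3.09195466e+00 -1.34361049e-03] [ 0.18 -0.3   1.78 -0.    1.65 -1.04]
335.36086650414427 [[ 1.88839891e-03 -9.60971236e-01 -2.76641856e-01  7.07315551e-02]
 [ 9.99997851e-01  1.57818225e-03  1.34400164e-03 -5.38879547e-04]
 [-8.54955648e-04 -2.76643800e-01  9.60972152e-01 -1.43163015e-01]
 [ 0.00000000e+00  0.00000000e+00  0.00000000e+00  1.00000000e+00]]
filter_housing 0.59 [268.5 146.3] [0.4781 0.1644 0.    ]
housing_seat 0.72 [262.1 155.5] [0.4854 0.1523 0.01  ]
plain_cap 0.66 [144.4 188.8] [ 0.4742 -0.0249  0.    ]
```

View pics/w1.png

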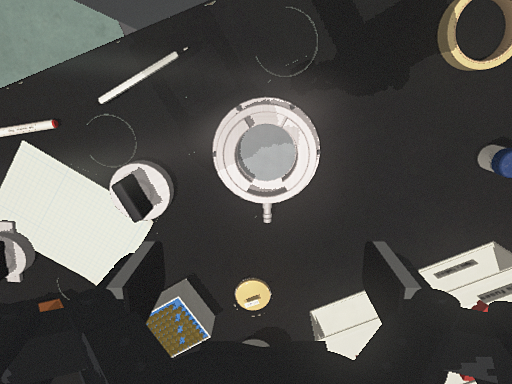

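```bash
cat >> h.py <<'E'
def proj(p,X,Rt=None):
    R,t=(np.array(p["R"]),np.array(p["t"])) if Rt is None else Rt
    c=np.atleast_2d(X)@np.array(R).T+t
    return np.c_[c[:,0]/c[:,2]*p["fx"]+p["cx"],c[:,1]/c[:,2]*p["fy"]+p["cy"]]
def circ(c,r,z,a0=0,a1=360,n=90):
    a=np.radians(np.linspace(a0,a1,n));return np.c_[c[0]+r*np.cos(a),c[1]+r*np.sin(a),np.full(n,z)]
def overlay(f,polys,x,y,w,h,s,out):
    g=cv2.resize(f[y:y+h,x:x+w],(w*s,h*s),interpolation=cv2.INTER_CUBIC)
    for P,col in polys: cv2.polylines(g,[np.int32((P-[x,y]+.5)*s)],False,col,1)
    cv2.imwrite(out,g)
E
cat > ho.py <<'E'
from h import *
import sys
def hpolys(p,Rt,c,yaw):
    P=[(proj(p,circ(c,.066,.032),Rt),(0,0,255)),(proj(p,circ(c,.074,.0),Rt),(0,255,0)),(proj(p,circ(c,.041,.032),Rt),(255,0,0))]
    for k in (0,180): P.append((proj(p,circ(c,.056,.032,yaw+k-30,yaw+k+30),Rt),(255,0,255)))
    u=np.array([np.cos(np.radians(yaw)),np.sin(np.radians(yaw))])
    P.append((proj(p,np.array([[*c,.02],[*(np.array(c)+u*.11),.02]]),Rt),(0,255,255)))
    return P
E
python3 - <<'E'
from station import ctrl
from ho import *
o=ctrl.get_obs();p=ctrl.get_image("wrist");Rt=wristRt(p,o)
t=ctrl.trace(p,"filter_housing")[0]; m=t["mask"];print(t["p"],m.sum())
c=(.480,.156)
for px in [(267,220),(267,205)]: print(atz(p,px,.02,Rt))
d=atz(p,(267,220),.02,Rt)[:2]-c; yaw=np.degrees(np.arctan2(d[1],d[0]));print(yaw)
overlay(p["frame"],hpolys(p,Rt,c,yaw),190,80,150,150,4,"pics/w1o.png")
E
```

```text
0.79 9085
[0.57190519 0.13103218 0.02      ]
[0.55070007 0.13865509 0.02      ]
-15.198681502797134
```

View pics/w1o.png

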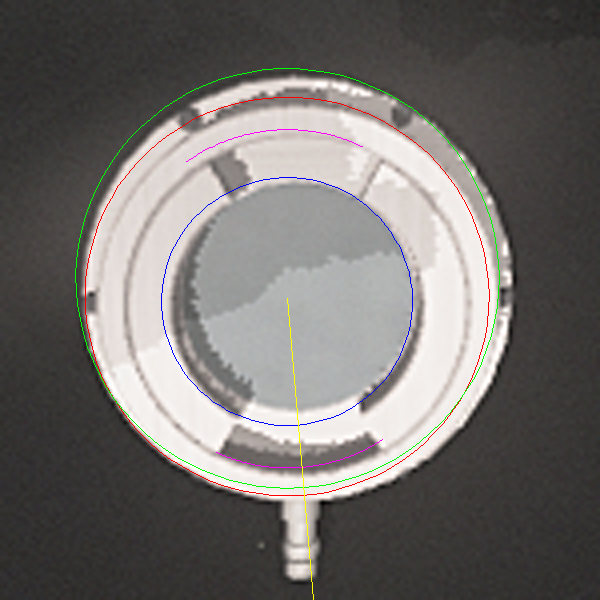

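```bash
python3 - <<'E'
from station import ctrl
from ho import *
o=ctrl.get_obs();p=ctrl.get_image("wrist");Rt=wristRt(p,o)
c=(.484,.1590)
d=atz(p,(190+299/4-.5,80+570/4),.02,Rt)[:2]-c; yaw=np.degrees(np.arctan2(d[1],d[0]));print(yaw)
overlay(p["frame"],hpolys(p,Rt,c,yaw),190,80,150,150,4,"pics/w1p.png")
for n,x,y in (("scene",190,110),("side",215,130)):
    q=ctrl.get_image(n); overlay(q["frame"],hpolys(q,None,c,yaw),x,y,100,80,6,f"pics/{n}p.png")
E
```

```text
-19.91645390812052
```

View pics/w1p.png

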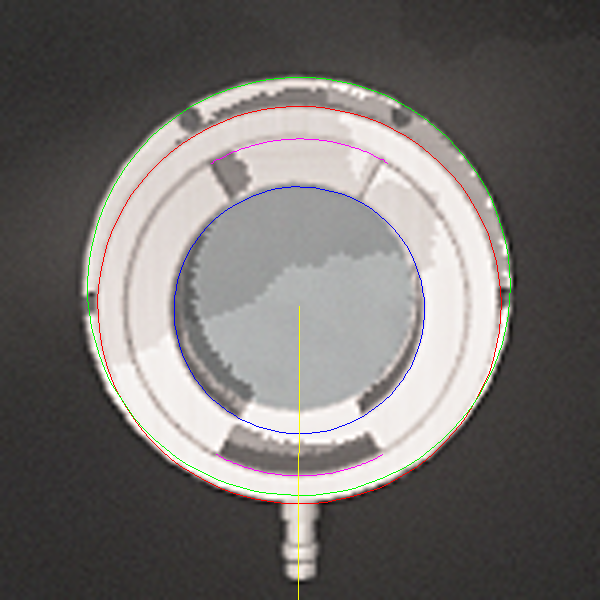

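View pics/scenep.png

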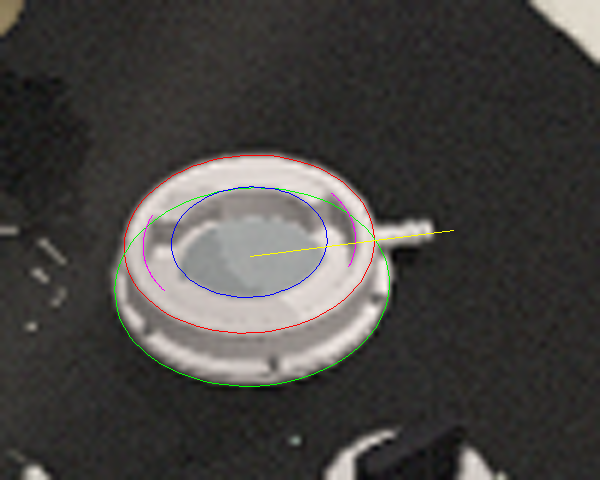

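View pics/sidep.png

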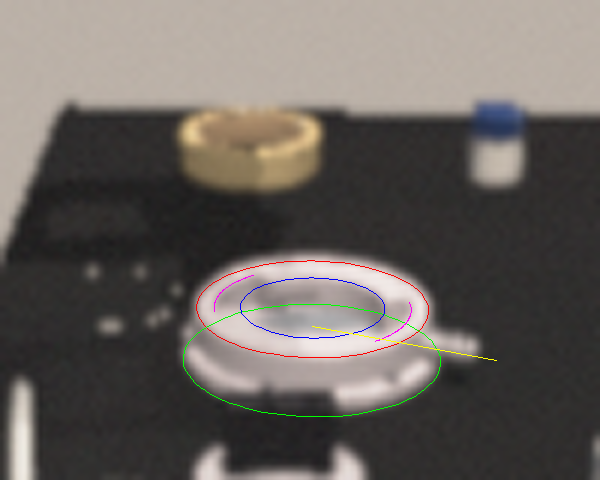

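>>> {"method": "carry_out", "body": {"series": [[0,-1,0,0,0,0,1],[0,-1,0,0,0,0,1],[0,-1,0,0,0,0,1],[0,-1,0,0,0,0,1],[0,-1,0,0,0,0,1],[0,-1,0,0,0,0,1],[0,-1,0,0,0,0,1],[0,-1,0,0,0,0,1],[0,-1,0,0,0,0,1],[0,-1,0,0,0,0,1],[0,-1,0,0,0,0,1],[0,-1,0,0,0,0,1]]}}

```text
t: 4.35
tool_pos: [0.4697, -0.1387, 0.3214]
tool_rot: [0.547, 3.093, -0.0]
contact_force: [0.1, -0.3, 0.3]
opening: 0.0855
```

>>> {"method": "carry_out", "body": {"series": [[0,-1,-0.5,0,0,0,1],[0,-1,-0.5,0,0,0,1],[0,-1,-0.5,0,0,0,1],[0,-1,-0.5,0,0,0,1],[0,0,0,0,0,0,1]]}}

```text
t: 4.85
tool_pos: [0.4688, -0.2393, 0.2687]
tool_rot: [-0.551, -3.089, -0.002]
contact_force: [-0.4, -0.2, 0.4]
opening: 0.0856
```

```bash
python3 - <<'E'
from station import ctrl
from h import *
o=ctrl.get_obs();p=ctrl.get_image("wrist");cv2.imwrite("pics/w2.png",p["frame"])
Rt=wristRt(p,o);print(o["t"],o["tool_pos"],o["tool_rot"],o["q"].round(2))
for k,z in [("bayonet_cap",0)]:
    for d in ctrl.mark_of(p,k):
        uv=np.array(d["position"])*[512,384]; print(k,d["p"],uv.round(1),atz(p,uv,z,Rt).round(4))
E
```

```text
4.85 [ 0.46876199 -0.23932309  0.2687365 ] [-5.51283546e-01 -3.08886656e+00 -1.76775541e-03] [-0.61 -0.2   1.79 -0.    1.56 -1.83]
bayonet_cap 0.88 [257.9 168. ] [ 0.4878 -0.2534  0.    ]
bayonet_cap 0.88 [174.8  88.2] [ 0.3638 -0.3119  0.    ]
```

View pics/w2.png

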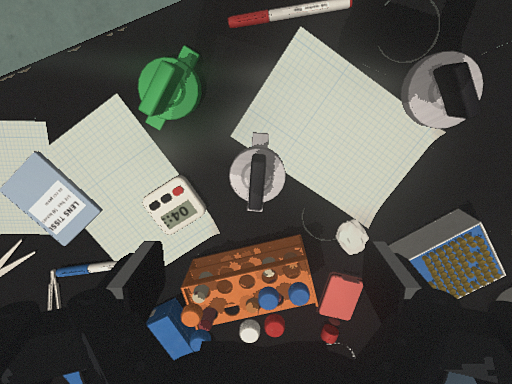

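```bash
cat >> ho.py <<'E'
def cpolys(p,Rt,c,yaw,z0=0):
    a=np.radians(yaw);R=np.array([[np.cos(a),-np.sin(a)],[np.sin(a),np.cos(a)]])
    def box(x0,x1,w,z):
        q=np.array([[x0,-w],[x1,-w],[x1,w],[x0,w],[x0,-w]])@R.T+c
        return proj(p,np.c_[q,np.full(5,z+z0)],Rt)
    return [(proj(p,circ(c,.034,z0+.022),Rt),(0,0,255)),(proj(p,circ(c,.034,z0),Rt),(0,255,0)),
     (box(-.05,-.034,.01,.008),(255,0,255)),(box(.034,.05,.01,.008),(255,0,255)),(box(-.028,.028,.008,.066),(0,255,255)),(box(-.028,.028,.008,.022),(255,255,0))]
E
python3 - <<'E'
from station import ctrl
from ho import *
o=ctrl.get_obs();p=ctrl.get_image("wrist");Rt=wristRt(p,o)
c=(.490,-.2535);yaw=-20
print(atz(p,(260,138),.008,Rt))
overlay(p["frame"],cpolys(p,Rt,c,yaw),200,110,120,120,5,"pics/w2o.png")
q=ctrl.get_image("scene"); overlay(q["frame"],cpolys(q,None,c,yaw),270,215,100,80,6,"pics/s2o.png")
q=ctrl.get_image("side"); overlay(q["frame"],cpolys(q,None,c,yaw),215,220,120,90,6,"pics/d2o.png")
E
```

```text
[ 0.4544077  -0.23633818  0.008     ]
```

View pics/w2o.png

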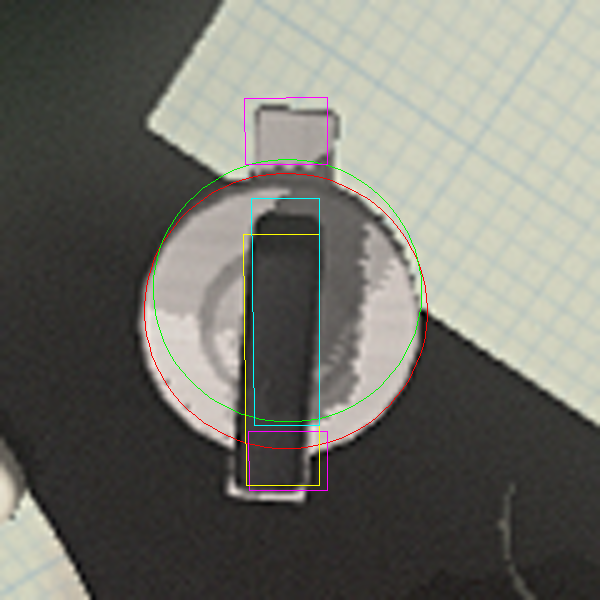

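View pics/s2o.png

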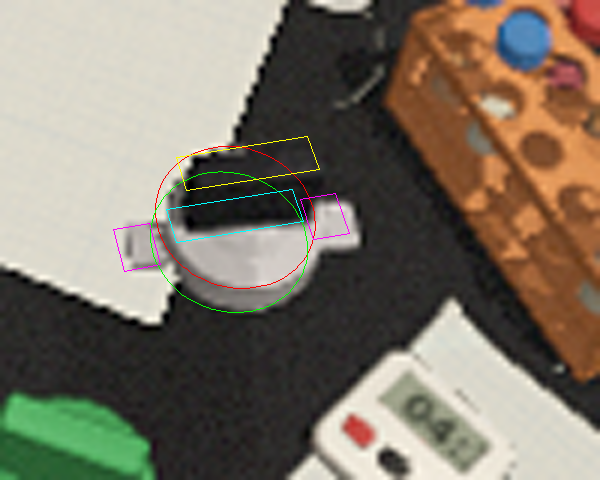

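View pics/d2o.png

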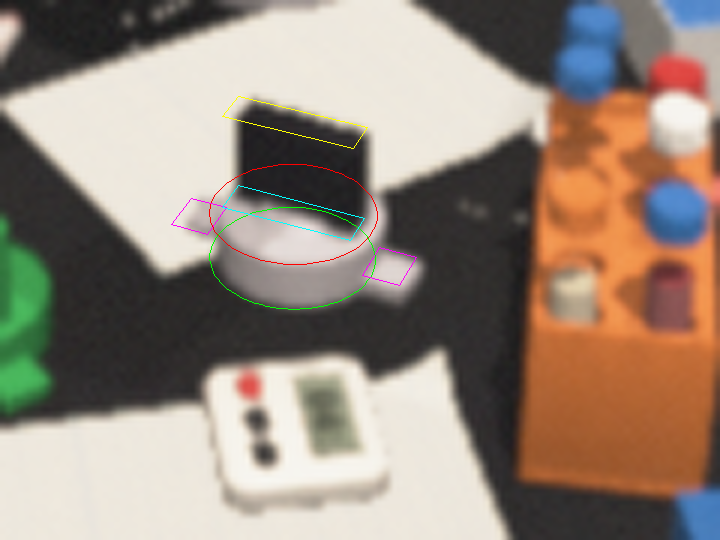

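```bash
python3 - <<'E'
from station import ctrl
from ho import *
from scipy.optimize import least_squares
o=ctrl.get_obs();p=ctrl.get_image("wrist");Rt=wristRt(p,o)
S=ctrl.get_image("scene")
W=[((-.05,.01,.008),(338,115)),((-.05,-.01,.008),(257,107)),((.028,-.008,.066),(237,486)),((.028,.008,.066),(305,490))]
# which side: determined by trying both y signs
C=[((.05,0,.006),(347,225)),((-.05,0,.006),(127,243))]
def res(v,sg,full=True):
    a=v[2];r=[]
    def w(q): x,y,z=q[0],sg*q[1],q[2]; return [v[0]+np.cos(a)*x-np.sin(a)*y,v[1]+np.sin(a)*x+np.cos(a)*y,z]
    for q,u in W: r+=list((proj(p,w(q),Rt)[0]-(np.array(u)/5+[200,110]-.5)))
    if full:
        for q,u in C: r+=list((proj(S,w(q))[0]-(np.array(u)/6+[270,215]-.5)))
    return r
for sg in (1,-1):
  for f in (0,1):
    s=least_squares(res,[.49,-.25,-.35],args=(sg,f));print(sg,f,s.x.round(4),np.degrees(s.x[2]).round(1),s.cost,np.round(s.fun,1))
    if sg==1 and f==1: b=s.x
b=least_squares(res,[.49,-.25,-.35],args=(1,1)).x
c=b[:2];yaw=np.degrees(b[2])
overlay(p["frame"],cpolys(p,Rt,c,yaw),200,110,120,120,5,"pics/w2q.png")
overlay(S["frame"],cpolys(S,None,c,yaw),270,215,100,80,6,"pics/s2q.png")
E
```

```text
1 0 [ 0.4928 -0.2549 -0.4203] -24.1 1.7444181579236973 [ 0.3 -1.1 -0.1 -0.7 -0.5  0.8  0.3  0.9]
1 1 [ 0.4928 -0.2549 -0.4218] -24.2 2.2281843766987666 [ 0.3 -1.1 -0.  -0.7 -0.6  0.7  0.3  0.9  0.6 -0.4 -0.5  0.3]
-1 0 [ 0.4929 -0.2549 -0.4189] -24.0 468.82612511314187 [-16.3  -2.2  16.4   0.6  14.    1.8 -14.    0.1]
-1 1 [ 0.4929 -0.2549 -0.4207] -24.1 469.3270542586075 [-16.3  -2.2  16.5   0.6  13.9   1.8 -14.1   0.    0.7  -0.5  -0.5   0.3]
```

View pics/w2q.png

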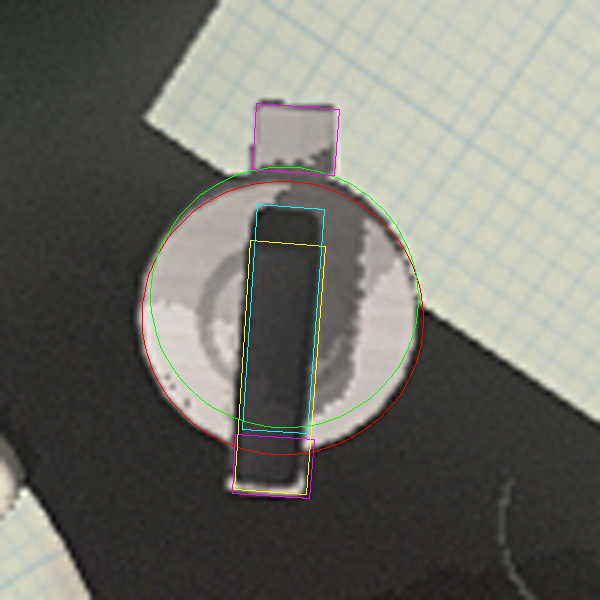

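View pics/s2q.png

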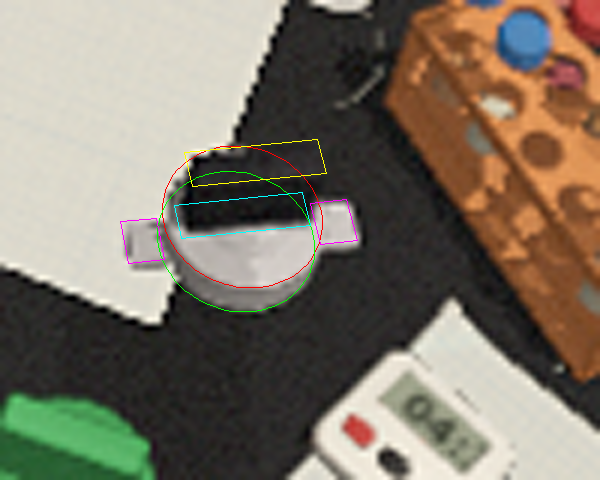

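```bash
python3 - <<'E'
from station import ctrl
from ho import *
S=ctrl.get_image("scene")
D=ctrl.get_image("side")
for u in [(388,98),(580,378)]:
    g=atz(S,np.array(u)/6+[270,215],0);print("bottom",g)
g=atz(S,np.array((388,98))/6+[270,215],0)
for h in (.05,.06,.07,.08,.1): print(h,(proj(S,[g[0],g[1],h])[0]-[270,215])*6)
# triangulate: blue cap top in side crop (587,15)->, scene nearest blue (525,40)
A=[ray(S,np.array((525,25))/6+[270,215]),ray(D,np.array((587,60))/6+[215,220]),]
A2=[A[0],ray(D,np.array((595,15))/6+[215,220])]
for X in (A,A2):
    (o1,d1),(o2,d2)=X
    s=np.linalg.lstsq(np.c_[d1,-d2],o2-o1,rcond=None)[0];print(o1+d1*s[0],o2+d2*s[1])
E
```

```text
bottom [ 0.59541223 -0.23293613  0.        ]
bottom [ 0.57908699 -0.3808927   0.        ]
0.05 [408.21093819  37.25603444]
0.06 [412.45777982  24.49215384]
0.07 [416.77690323  11.5110304 ]
0.08 [421.17016962  -1.69292974]
0.1 [430.18690124 -28.79271253]
[ 0.6017148  -0.28025386  0.11589373] [ 0.60071449 -0.28062397  0.11510411]
[ 0.59324115 -0.28556539  0.12911804] [ 0.60197677 -0.28260838  0.13590318]
```

>>> {"method": "carry_out", "body": {"series": [[0.2,-0.13,-0.9,0,0,-0.2,1],[0.2,-0.13,-0.9,0,0,-0.2,1],[0.2,-0.13,-0.9,0,0,-0.2,1],[0.2,-0.13,-0.9,0,0,-0.1,1],[0.15,-0.1,-0.9,0,0,0,1],[0,0,-0.9,0,0,0,1],[0,0,-0.4,0,0,0,1],[0,0,0,0,0,0,1]]}}

```text
t: 6.1
tool_pos: [0.4926, -0.2527, 0.1246]
tool_rot: [-0.655, -3.069, -0.002]
contact_force: [-1.0, 0.2, 0.6]
opening: 0.0851
```

```bash
python3 - <<'E'
from station import ctrl
from ho import *
from scipy.spatial.transform import Rotation as Ro
o=ctrl.get_obs();p=ctrl.get_image("wrist");Rt=wristRt(p,o)
print(o["t"],o["tool_pos"]); y=Ro.from_rotvec(o["tool_rot"]).as_matrix();print(np.degrees(np.arctan2(y[1,1],y[0,1])),y[:,2].round(3))
g=p["frame"].copy()
for P,col in cpolys(p,Rt,(.493,-.255),-24): cv2.polylines(g,[np.int32(P)],False,col,1)
cv2.imwrite("pics/w3.png",g)
E
```

```text
6.1 [ 0.4926067  -0.25270158  0.12461639]
65.90668609148996 [-0.003  0.002 -1.   ]
```

View pics/w3.png

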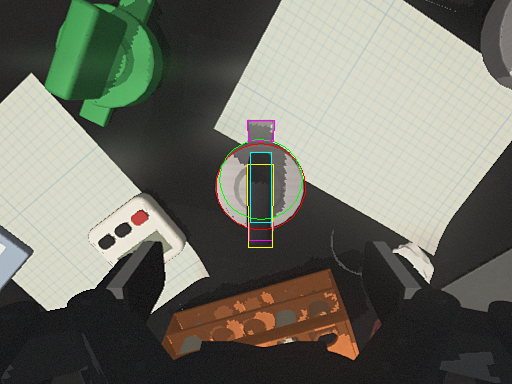

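>>> {"method": "carry_out", "body": {"series": [[0,-0.08,-0.8,0,0,0,1],[0,0,-0.8,0,0,0,1],[0,0,-0.8,0,0,0,1],[0,0,-0.8,0,0,0,1],[0,0,-0.5,0,0,0,1],[0,0,0,0,0,0,1],[0,0,0,0,0,0,1]], "grip_force": 60}}

```text
t: 6.85
tool_pos: [0.4943, -0.2561, 0.035]
tool_rot: [0.656, 3.071, -0.001]
contact_force: [-0.2, 0.9, -0.5]
opening: 0.0855
```

>>> {"method": "carry_out", "body": {"series": [[0,0,-0.24,0,0,0,1],[0,0,0,0,0,0,0],[0,0,0,0,0,0,0],[0,0,0,0,0,0,0],[0,0,0,0,0,0,0],[0,0,0,0,0,0,0],[0,0,0,0,0,0,0],[0,0,0,0,0,0,0]], "grip_force": 60}}

```text
t: 7.65
tool_pos: [0.4937, -0.2557, 0.028]
tool_rot: [0.656, 3.072, -0.0]
contact_force: [0.9, -0.6, 1.1]
opening: 0.0157
```

>>> {"method": "carry_out", "body": {"series": [[0,0,0.5,0,0,0,0],[0,0,1,0,0,0,0],[0,0,1,0,0,0,0],[0,0,1,0,0,0,0],[0,0,1,0,0,0,0],[0,0.5,1,0,0,0,0],[0,1,0.5,0,0,0.2,0],[0,1,0,0,0,0.2,0],[0,1,0,0,0,0.2,0],[0,1,0,0,0,0.1,0],[0,1,0,0,0,0,0],[0,1,0,0,0,0,0]]}}

```text
t: 8.85
tool_pos: [0.4928, -0.0918, 0.1777]
tool_rot: [-0.548, -3.092, -0.0]
contact_force: [1.4, 0.4, -3.2]
opening: 0.0156
```

>>> {"method": "carry_out", "body": {"series": [[-0.1,1,0,0,0,0,0],[-0.1,1,0,0,0,0,0],[-0.1,1,0,0,0,0,0],[-0.1,1,0,0,0,0,0],[0,1,0,0,0,0,0],[0,1,0,0,0,0,0],[0,1,0,0,0,0,0],[0,1,0,0,0,0,0],[0,1,0,0,0,0,0],[0,1,0,0,0,0,0],[0,0,0,0,0,0,0],[0,0,0,0,0,0,0]]}}

```text
t: 10.05
tool_pos: [0.4829, 0.157, 0.1776]
tool_rot: [-0.546, -3.093, 0.001]
contact_force: [-0.2, 0.0, -3.3]
opening: 0.0155
```

```bash
python3 - <<'E'
from station import ctrl
from ho import *
from scipy.spatial.transform import Rotation as Ro
o=ctrl.get_obs();p=ctrl.get_image("wrist");Rt=wristRt(p,o)
print(o["t"],o["tool_pos"],o["contact_force"],o["opening"],o["q"].round(2)); y=Ro.from_rotvec(o["tool_rot"]).as_matrix();print(np.degrees(np.arctan2(y[1,1],y[0,1])),y[:,2].round(3))
g=p["frame"].copy()
for P,col in cpolys(p,Rt,o["tool_pos"][:2],-20,o["tool_pos"][2]-.028)+hpolys(p,Rt,(.483,.16),-20): cv2.polylines(g,[np.int32(P)],False,col,1)
cv2.imwrite("pics/w4.png",g)
E
```

```text
10.05 [0.48292692 0.15703688 0.17756571] [-0.20491599  0.03427296 -3.29590868] 0.015512088297622965 [ 0.17 -0.19  1.94 -0.    1.4  -1.05]
69.97416588473416 [-0.001 -0.001 -1.   ]
```

View pics/w4.png

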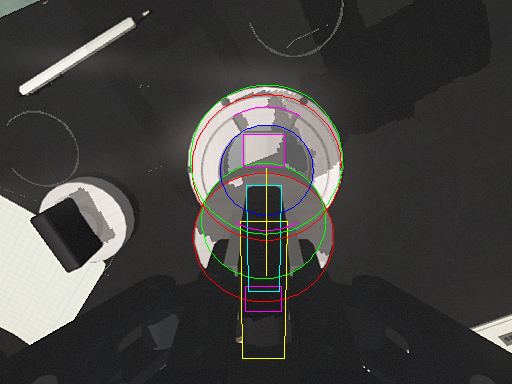

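>>> {"method": "carry_out", "body": {"series": [[0,0.12,-0.8,0,0,0,0],[0,0,-0.9,0,0,0,0],[0,0,-0.9,0,0,0,0],[0,0,-0.9,0,0,0,0],[0,0,-0.6,0,0,0,0],[0,0,0,0,0,0,0],[0,0,0,0,0,0,0]]}}

```text
t: 10.8
tool_pos: [0.4838, 0.1595, 0.0757]
tool_rot: [0.549, 3.093, -0.0]
contact_force: [-0.4, -0.1, -2.7]
opening: 0.015
```

```bash
python3 - <<'E'
from station import ctrl
from ho import *
o=ctrl.get_obs();p=ctrl.get_image("wrist");Rt=wristRt(p,o)
print(o["t"],o["tool_pos"],o["contact_force"])
overlay(p["frame"],hpolys(p,Rt,(.483,.16),-20),140,40,240,180,3,"pics/w5.png")
q=ctrl.get_image("scene"); overlay(q["frame"],hpolys(q,None,(.483,.16),-20)+cpolys(q,None,o["tool_pos"][:2],-20,o["tool_pos"][2]-.028),190,90,100,100,6,"pics/s5.png")
E
```

```text
10.8 [0.48383344 0.15953906 0.07571622] [-0.41304495 -0.08548152 -2.66191159]
```

View pics/w5.png

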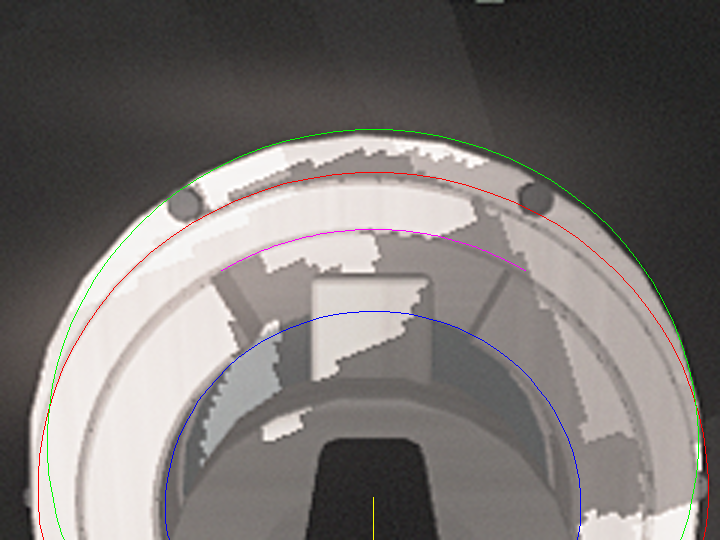

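View pics/s5.png

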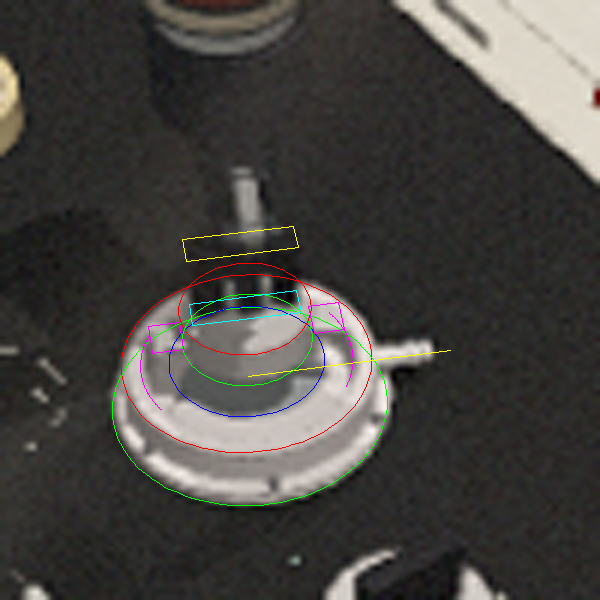

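>>> {"method": "carry_out", "body": {"series": [[0,0,-0.4,0,0,0,0],[0,0,-0.4,0,0,0,0],[0,0,-0.3,0,0,0,0],[0,0,-0.1,0,0,0,0],[0,0,0,0,0,0,0]]}}

```text
t: 11.4
tool_pos: [0.4828, 0.1598, 0.0443]
tool_rot: [-0.548, -3.092, 0.001]
contact_force: [0.6, 1.3, -2.7]
opening: 0.0152
```

Lugs are inside (cap underside about 16 mm) without contact. Lowering to the floor.

>>> {"method": "carry_out", "body": {"series": [[0,0,-0.1,0,0,0,0],[0,0,-0.1,0,0,0,0],[0,0,-0.06,0,0,0,0],[0,0,0,0,0,0,0]]}}

```text
t: 11.8
tool_pos: [0.4834, 0.1599, 0.0386]
tool_rot: [-0.548, -3.093, 0.0]
contact_force: [-0.6, 0.2, -2.6]
opening: 0.0148
```

>>> {"method": "carry_out", "body": {"series": [[0,0,-0.06,0,0,0,0],[0,0,-0.04,0,0,0,0],[0,0,0,0,0,0,0],[0,0,0,0,0,0,0]]}}

```text
t: 12.2
tool_pos: [0.4841, 0.16, 0.038]
tool_rot: [0.548, 3.093, 0.0]
contact_force: [-4.7, -1.5, 6.2]
opening: 0.0154
```

>>> {"method": "carry_out", "body": {"series": [[0,0,0,0,0,-0.6,0],[0,0,0,0,0,-0.6,0],[0,0,0,0,0,-0.6,0],[0,0,0,0,0,-0.6,0],[0,0,0,0,0,-0.6,0],[0,0,0,0,0,-0.6,0]]}}

```text
t: 12.8
tool_pos: [0.4849, 0.1599, 0.0381]
tool_rot: [1.095, 2.942, 0.001]
contact_force: [-1.2, -1.0, 4.4]
opening: 0.0153
```

```bash
cat > st.py <<'E'
from station import ctrl
from ho import *
from scipy.spatial.transform import Rotation as Ro
o=ctrl.get_obs();y=Ro.from_rotvec(o["tool_rot"]).as_matrix()
print(o["t"],o["tool_pos"].round(4),o["contact_force"].round(1),o["wrist_torque"].round(2),o["opening"],o["q"].round(2),"bar yaw",np.degrees(np.arctan2(y[1,1],y[0,1]))-90)
E
python3 st.py
```

```text
12.8 [0.4849 0.1599 0.0381] [-1.2 -1.   4.4] [-0.14  0.29  0.11] 0.015279675493456072 [ 0.17 -0.01  2.03 -0.    1.13 -0.68] bar yaw -40.84738946516271
```

Turning freely, with low torque.

>>> {"method": "carry_out", "body": {"series": [[0,0,0,0,0,-0.6,0],[0,0,0,0,0,-0.6,0],[0,0,0,0,0,-0.6,0],[0,0,0,0,0,-0.6,0],[0,0,0,0,0,-0.6,0],[0,0,0,0,0,-0.6,0],[0,0,0,0,0,-0.6,0],[0,0,0,0,0,-0.6,0],[0,0,0,0,0,-0.6,0]]}}

```text
t: 13.7
tool_pos: [0.4848, 0.1599, 0.038]
tool_rot: [1.841, 2.543, 0.002]
contact_force: [-1.0, -1.3, 4.3]
opening: 0.0153
```

```bash
python3 st.py
```

```text
13.7 [0.4848 0.1599 0.038 ] [-1.  -1.3  4.3] [-0.24  0.31  0.12] 0.015297926875371565 [ 0.17 -0.01  2.03 -0.    1.13 -0.14] bar yaw -71.78429236013523
```

>>> {"method": "carry_out", "body": {"series": [[0,0,0,0,0,-0.5,0],[0,0,0,0,0,-0.4,0],[0,0,0,0,0,-0.3,0],[0,0,0,0,0,-0.2,0],[0,0,0,0,0,-0.2,0],[0,0,0,0,0,0,0]]}}

```text
t: 14.3
tool_pos: [0.4836, 0.1601, 0.038]
tool_rot: [2.033, 2.395, -0.001]
contact_force: [-6.9, -0.3, 9.9]
opening: 0.0152
```

```bash
python3 st.py
```

```text
14.3 [0.4836 0.1601 0.038 ] [-6.9 -0.3  9.9] [-0.14  0.97  1.09] 0.015213512515536315 [ 0.17 -0.02  2.03 -0.    1.13  0.01] bar yaw -80.63738825372634
```

>>> {"method": "carry_out", "body": {"series": [[0,0,0,0,0,-0.3,0],[0,0,0,0,0,-0.3,0],[0,0,0,0,0,0,0]]}}

```text
t: 14.6
tool_pos: [0.4837, 0.1601, 0.0382]
tool_rot: [2.098, 2.337, -0.003]
contact_force: [-5.8, 0.2, 10.3]
opening: 0.0156
```

```bash
python3 st.py
```

```text
14.6 [0.4837 0.1601 0.0382] [-5.8  0.2 10.3] [-0.06  1.19  2.43] 0.015595207481537917 [ 0.17 -0.02  2.03 -0.    1.13  0.07] bar yaw -83.806555453585
```

>>> {"method": "carry_out", "body": {"series": [[0,0,0.06,0,0,0,0],[0,0,0,0,0,0,1],[0,0,0,0,0,0,1],[0,0,0,0,0,0,1],[0,0,0,0,0,0,1],[0,0,0,0,0,0,1],[0,0,0.4,0,0,0,1],[0,0,0.8,0,0,0,1],[0,0,1,0,0,0,1],[0,0,1,0,0,0,1],[0,0,1,0,0,0,1],[0,0,1,0,0,0,1]]}}

```text
t: 15.8
tool_pos: [0.4836, 0.1599, 0.1697]
tool_rot: [2.108, 2.329, 0.001]
contact_force: [0.2, -0.0, 0.4]
opening: 0.0851
```

>>> {"method": "carry_out", "body": {"series": [[0,0,1,0,0,0,1],[0,0,1,0,0,0,1],[0,0,1,0,0,0,1],[0,0,0,0,0,0,1],[0,0,0,0,0,0,1]]}}

```text
t: 16.3
tool_pos: [0.4838, 0.16, 0.2436]
tool_rot: [2.107, 2.329, 0.002]
contact_force: [0.0, -0.7, -0.7]
opening: 0.085
```

```bash
python3 st.py; python3 - <<'E'
from station import ctrl
from ho import *
o=ctrl.get_obs();p=ctrl.get_image("wrist");Rt=wristRt(p,o);cv2.imwrite("pics/w6r.png",p["frame"])
g=p["frame"].copy()
for P,col in cpolys(p,Rt,(.483,.16),-80,.01)[4:]+hpolys(p,Rt,(.483,.16),-20): cv2.polylines(g,[np.int32(P)],False,col,1)
cv2.imwrite("pics/w6.png",g)
q=ctrl.get_image("scene"); overlay(q["frame"],[],190,90,100,100,6,"pics/s6.png")
E
```

```text
16.3 [0.4838 0.16   0.2436] [ 0.  -0.7 -0.7] [-0.02  0.01  0.03] 0.08503873926949822 [ 0.17 -0.24  1.86  0.    1.51  0.07] bar yaw -84.27775563313166
```

View pics/w6.png

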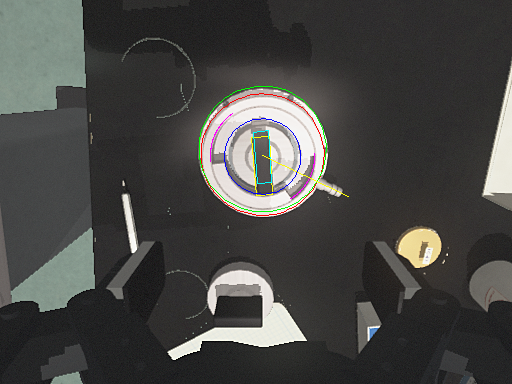

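View pics/s6.png

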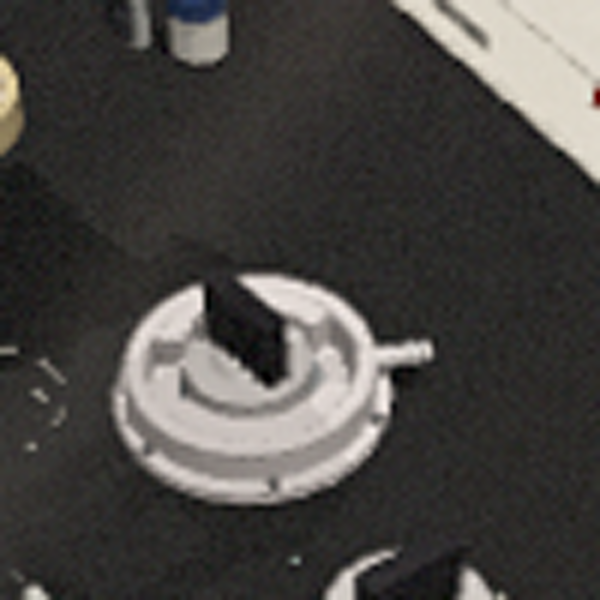

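```bash
python3 - <<'E'
from station import ctrl
from ho import *
o=ctrl.get_obs();p=ctrl.get_image("wrist");Rt=wristRt(p,o)
overlay(p["frame"],[],190,80,150,140,4,"pics/w7r.png")
overlay(p["frame"],cpolys(p,Rt,(.483,.16),-81,.01),190,80,150,140,4,"pics/w7.png")
E
```

```text
(no output)
```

View pics/w7r.png

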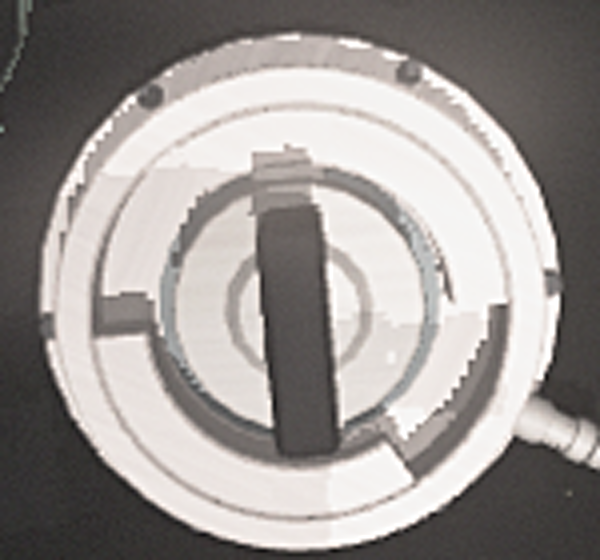

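View pics/w7.png

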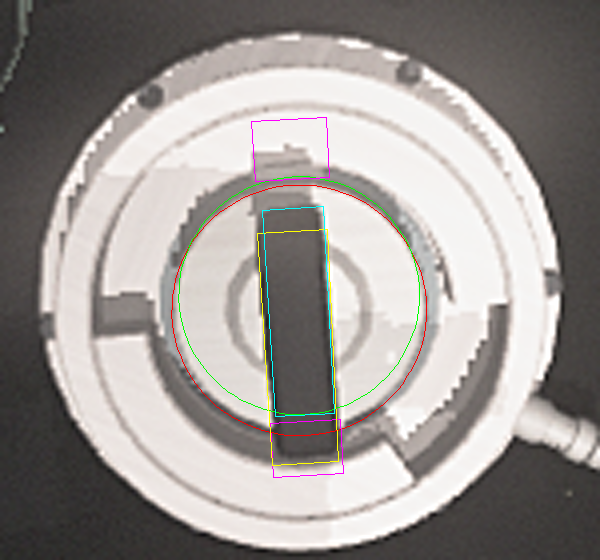

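```bash
python3 -c "
from station import ctrl
print(ctrl.finish_job())"
```

```text
the job is handed in; nothing more can be done
None
```

The lugged grey cap is in the filter housing, pushed fully down, turned clockwise to the stop and released. I handed the job in at about 16.5 s. The green look-alike and the plain cap were not touched.

- **Depth:** The cap met the floor at a tool height of 38 mm. That is the 28 mm grip height plus the 10 mm seat, as expected. The vertical force changed by about 9 N at contact.
- **Twist:** It turned freely until about 60°. There the torque rose from 0.1 to 1.1 N m, then to 2.4 N m when I pushed a little further, so it was against the hard stop.
- **Final pictures:** The grip bar lies about 61° clockwise from the slots, and both slots are empty, so the lugs are under the rim. The gripper is clear of everything.
- **Disagreements:** The side camera put the housing about 3–4 mm off from the wrist and scene cameras, so I relied on those two. At the end the gripper had turned about 3° further than the bar, from the fingers slipping or flexing against the stop.

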